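Line up the petal punches by size

TASK

Set out the four steel petal punches on the wooden rack ready for cutting a peony: stand each upright on its cutting edge in the middle of a cork pad, one to a pad, in order of size, with the smallest on the pad next to the white cutting block and the largest farthest from it. Set each one down without dropping it, never let one topple, for the edges chip, and do not knock or shift the porcelain cup standing among them.

Things in the scene. Friction and masses are not known exactly. Their poses are not given: they have to be found in the camera images.
- punch_a: steel petal punch, 52 mm wide: scalloped petal-shaped cutting rim about 52 x 52 mm, open inside, 24 mm high, standing on the bench edge down; a two-legged bow carries a plain upright round shank, 20 mm diameter, from 55 to 105 mm up (its top). Grip the shank from above, any yaw. Origin: on the shank's axis at the cutting edge (underside), z up. The four differ only in rim width.
- punch_b: steel petal punch, 30 mm wide: scalloped petal-shaped cutting rim about 30 x 30 mm, open inside, 24 mm high, standing on the bench edge down; a two-legged bow carries a plain upright round shank, 20 mm diameter, from 55 to 105 mm up (its top). Grip the shank from above, any yaw. Origin: on the shank's axis at the cutting edge (underside), z up. The four differ only in rim width.
- punch_c: steel petal punch, 63 mm wide: scalloped petal-shaped cutting rim about 63 x 63 mm, open inside, 24 mm high, standing on the bench edge down; a two-legged bow carries a plain upright round shank, 20 mm diameter, from 55 to 105 mm up (its top). Grip the shank from above, any yaw. Origin: on the shank's axis at the cutting edge (underside), z up. The four differ only in rim width.
- punch_d: steel petal punch, 41 mm wide: scalloped petal-shaped cutting rim about 41 x 41 mm, open inside, 24 mm high, standing on the bench edge down; a two-legged bow carries a plain upright round shank, 20 mm diameter, from 55 to 105 mm up (its top). Grip the shank from above, any yaw. Origin: on the shank's axis at the cutting edge (underside), z up. The four differ only in rim width.
- pad_1: square cork pad 68 x 68 x 4 mm, fixed, number 1 of a straight row of four at 80 mm spacing on a low wooden rack board (85 x 335 mm, 14 mm thick). Origin: centre of its underside, 4 mm below its top face; y runs along the row, pad_1 at the row's -y end and pad_4 at its +y end; x runs across the row.
- pad_2: square cork pad 68 x 68 x 4 mm, fixed, number 2 of a straight row of four at 80 mm spacing on a low wooden rack board (85 x 335 mm, 14 mm thick). Origin: centre of its underside, 4 mm below its top face; y runs along the row, pad_1 at the row's -y end and pad_4 at its +y end; x runs across the row.
- pad_3: square cork pad 68 x 68 x 4 mm, fixed, number 3 of a straight row of four at 80 mm spacing on a low wooden rack board (85 x 335 mm, 14 mm thick). Origin: centre of its underside, 4 mm below its top face; y runs along the row, pad_1 at the row's -y end and pad_4 at its +y end; x runs across the row.
- pad_4: square cork pad 68 x 68 x 4 mm, fixed, number 4 of a straight row of four at 80 mm spacing on a low wooden rack board (85 x 335 mm, 14 mm thick). Origin: centre of its underside, 4 mm below its top face; y runs along the row, pad_1 at the row's -y end and pad_4 at its +y end; x runs across the row.
- cutting_block: white plastic cutting block, square 86 x 86 x 30 mm, fixed on the bench at one end of the rack (either end; a round brass tin 38 mm high stands at the other). Origin: centre of its underside, about 108 mm from the nearest pad's centre.
- cup: lidded white porcelain cup with a thin blue band, 77 mm diameter, 85 mm high to the lid's knob, loose, standing among the punches. Origin: centre of its underside.

How it is judged:
By the outcome, as a careful person would: the job done as asked, in the order asked, and still so for the second after the job is handed in, with the robot touching nothing.
It also fails if it takes over 93 s, if anything falls off the work surface, if the arm or the gripper's body presses on something with over 40 N, if the wrist force passes 120 N, or if a joint passes its speed limit or range.

ROBOT

A 6-joint arm with a two-finger parallel gripper is mounted at the origin on the work surface. World frame = base frame: x ahead of the robot, y to its left, z up, the work surface at z = 0. Lengths are in m, angles in rad, forces in N, time in s.
With the tool pointing down it reaches from about 0.35 to 0.85 m from the base axis. Payload 8.1 kg.
Tool frame: the origin (TCP) lies at the very end of the fingers, on their centre line; the grasp point (between the pads) lies 19 mm behind it; z points along the fingers, y is the line along which they close (so a half turn about z gives the same grasp; the last joint's range is limited). The gripper opens to 85 mm and grips with 20 to 120 N. Pads are 22 mm wide; open, the fingers measure 114 mm over their backs; the gripper's body (76 mm by 85 mm) begins 54 mm behind the grasp point. The pads swing forward as they close: fully open they stand 13 mm farther back than shut.
Start: joints at [1.247, 0.13, 1.488, -0, 1.523, -0.085], TCP at [0.142, 0.583, 0.231] pointing down, gripper open.
Joint ranges: [-2.96, 2.96], [-0.89, 2.26], [0.02, 2.5], [-1.34, 4.48], [0, 2.73], [-2.66, 2.66]. Speed limits (rad/s): [2.39, 2.39, 2.79, 3.14, 3.14, 3.14].

INTERFACE

Orientations are given as a unit quaternion [w, x, y, z].
In Python, from rig import manip gives the robot as it stands. Calls block until the motion is done:
- manip.goto(position, orientation): joint-space move of the TCP to a pose.
- manip.line_to(position, speed=0.15, frame=None, guard=None): straight line of the TCP; frame=None keeps the orientation; speed is the mean speed in m/s. With guard (N) it stops when the force on the tool has changed by that much, and returns True; else False.
- manip.movej(angles): joint-space move.
- manip.command_gripper(opening, squeeze=None): finger opening in m; squeeze is the grip in N (None keeps the last); returns when the fingers have stopped.
- manip.wait(seconds).
- manip.inverse_kinematics(position, orientation): joint angles nearest the present ones, or None.
- manip.capture(name): name is "scene" or "top" or "wrist"; returns (picture, depth): 480x640x3 uint8, red, green, blue; 480x640 float32, m along the optical axis (not along the pixel's ray), 0 where there is no reading.
- manip.calibration(name): a dict with "K" (3x3 intrinsics, pixels), "camera_from_world" (4x4, takes a point from world to camera coordinates). Camera axes: x right, y down, z forward; pixel columns grow to the right and rows downward; lengths in m; the calibration is good to about 2 mm. A picture is of the moment at which its call begins: read the wrist's pose just before it. calibration takes no time and is no camera call; for the wrist camera it gives the pose at the moment of the call.
A pose or a line that the arm cannot do raises manip.Unreachable and nothing moves.
- manip.sign_off(): hands the job in; it is judged then, once.
Readings, each from a call of its own:
- manip.read_clock(): time.
- manip.read_q(): joint angles.
- manip.read_qd(): joint speeds.
- manip.read_effort(): joint torques, N m.
- manip.read_tool_pos(): TCP position.
- manip.read_eef_rot(): TCP orientation.
- manip.read_contact_force(): force on the tool from outside, world axes, zero at the start.
- manip.read_wrist_torque(): the same for the moment, N m.
- manip.read_grip_width(): finger opening in m.
- manip.read_grasp_force(): force on a finger pad.
Only numpy, scipy, OpenCV 4.12 (cv2) and the standard library are available. Lean on these libraries where they do the work, as an engineer would, in place of code of your own. Each camera call takes 0.05 s, during which the arm holds its last target. There are 200 camera calls.

## Working session

There is one attempt and no reset: what is moved stays moved. The work goes in short steps, each a Python script; the robot and the scene stay as the last script left them, time stands still between calls to the robot, and variables do not carry over. Pictures are saved under pics/ and viewed, at most 14 in all, crops included, and the job is handed in when it is done.

```bash
mkdir -p pics; python3 - <<'E'
from rig import manip
import numpy as np,cv2
for n in("scene","top"):
    im,d=manip.capture(n); np.savez(f"pics/{n}.npz",im=im,d=d,**manip.calibration(n))
    cv2.imwrite(f"pics/{n}0.png",im[...,::-1]); c=manip.calibration(n); print(n,c["K"].round(1).tolist(),c["camera_from_world"].round(3).tolist())
print(manip.read_clock(),manip.read_eef_rot())
E
```

```text
scene [[534.5, 0.0, 322.7], [0.0, 534.5, 246.3], [0.0, 0.0, 1.0]] [[-0.638, 0.77, -0.005, 0.347], [0.614, 0.504, -0.608, -0.292], [-0.466, -0.391, -0.794, 1.275], [0.0, 0.0, 0.0, 1.0]]
top [[456.2, 0.0, 314.6], [0.0, 456.2, 235.7], [0.0, 0.0, 1.0]] [[-0.011, -1.0, -0.005, 0.021], [-0.994, 0.012, -0.109, 0.524], [0.109, 0.004, -0.994, 0.807], [0.0, 0.0, 0.0, 1.0]]
0.1 [-1.76109108e-04  1.19103312e-01  9.92881518e-01 -8.13493348e-04]
```

View pics/top0.png

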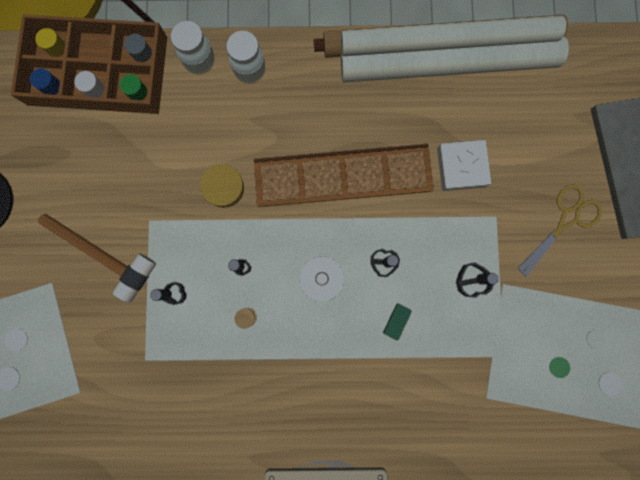

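View pics/scene0.png

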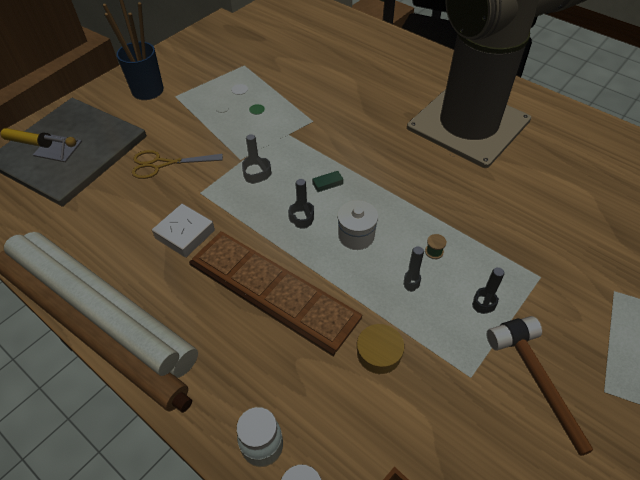

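Top view: the block at (465,165) is at the row's −y end, so pad_1 is next to it. Punches by rim appear at (178,293), (242,267), (384,262) and (475,280), with the cup at (321,279). Next I measure them by depth.

```bash
cat > meas.py <<'E'
import numpy as np,cv2
def cloud(im,d,K,T):
    v,u=np.mgrid[:480,:640]; z=d
    P=np.stack([(u-K[0,2])*z/K[0,0],(v-K[1,2])*z/K[1,1],z],-1)
    W=(P-T[:3,3])@T[:3,:3]; W[d<=0]=np.nan; return W
def px(K,T,p):
    c=T[:3,:3]@np.array(p)+T[:3,3]; return (K@c)[:2]/c[2]
def ray(K,T,u,v,z):
    r=T[:3,:3].T@np.array([(u-K[0,2])/K[0,0],(v-K[1,2])/K[1,1],1]); o=-T[:3,:3].T@T[:3,3]
    return o+r*(z-o[2])/r[2]
E
python3 - <<'E'
from meas import *
for n in("top","scene"):
    f=np.load(f"pics/{n}.npz"); W=cloud(f["im"],f["d"],f["K"],f["camera_from_world"]); X,Y,Z=[W[...,i] for i in range(3)]
    A=(X>.3)&(X<.62)&(abs(Y)<.45)
    print(n,"table z",np.nanmedian(Z[A&(Z<.008)]))
    m=(A&(Z>.06)&(Z<.13)).astype(np.uint8)
    k,L,s,c=cv2.connectedComponentsWithStats(m)
    for i in range(1,k):
        if s[i,4]>8:
            q=W[L==i]; t=q[q[:,2]>q[:,2].max()-.008]
            print(" tall",s[i].tolist(),np.median(q,0).round(4),"top",t.mean(0).round(4),len(t),np.ptp(t,axis=0).round(3))
    # rim points
    m=(A&(Z>.012)&(Z<.032)&(X<.54)).astype(np.uint8)
    k,L,s,c=cv2.connectedComponentsWithStats(m)
    for i in range(1,k):
        if s[i,4]>15:
            q=W[L==i]; print(" rim",s[i].tolist(),((q.max(0)+q.min(0))/2).round(4),np.ptp(q,axis=0).round(3))
    m=(X>.55)&(X<.76)&(abs(Y)<.4)&(Z>.009)&(Z<.024)
    k,L,s,c=cv2.connectedComponentsWithStats(m.astype(np.uint8)); i=1+s[1:,4].argmax(); q=W[L==i]
    (cx,cy),wh,a=cv2.minAreaRect(q[:,:2].astype(np.float32)*1000); print(" rack",cx,cy,wh,a,np.median(q[:,2]))
f=np.load("pics/top.npz"); im=f["im"]
a=cv2.resize(im[135:215,245:505],None,fx=3,fy=3,interpolation=3);b=cv2.resize(im[240:310,140:270],(780,420)[:2],interpolation=3)[:340]
cv2.imwrite("pics/crop1.png",np.vstack([a,b])[...,::-1])
E
```

```text
top table z 0.001248661111299081
 tall [383, 255, 15, 13, 153] [ 0.473  -0.109   0.1054] top [ 0.4738 -0.1119  0.106 ] 109 [0.018 0.018 0.007]
 tall [299, 256, 45, 45, 1551] [0.4458 0.0048 0.0726] top [0.4458 0.0044 0.0842] 119 [0.02  0.019 0.008]
 tall [228, 259, 16, 13, 160] [0.4686 0.1471 0.1053] top [0.4692 0.1497 0.106 ] 115 [0.018 0.019 0.007]
 tall [477, 273, 21, 12, 216] [ 0.4424 -0.2701  0.1036] top [ 0.4423 -0.2748  0.1063] 110 [0.016 0.018 0.007]
 tall [150, 289, 21, 12, 206] [0.4221 0.2725 0.1045] top [0.4219 0.2769 0.1059] 116 [0.018 0.019 0.007]
 rim [77, 236, 50, 40, 631] [0.4931 0.4054 0.0248] [0.073 0.089 0.014]
 rim [371, 248, 29, 29, 224] [ 0.4748 -0.1129  0.0218] [0.051 0.051 0.019]
 rim [126, 253, 30, 49, 245] [0.4527 0.3338 0.0224] [0.087 0.048 0.019]
 rim [234, 259, 17, 17, 71] [0.4688 0.1494 0.023 ] [0.029 0.028 0.018]
 rim [457, 262, 37, 36, 348] [ 0.4413 -0.2762  0.0218] [0.064 0.062 0.019]
 rim [166, 282, 19, 23, 138] [0.4228 0.2711 0.0218] [0.04  0.029 0.02 ]
 rim [383, 303, 29, 37, 575] [ 0.3677 -0.1328  0.0176] [0.065 0.051 0.01 ]
 rack 642.700927734375 
[... 732 characters left out ...]
019]
 rim [312, 171, 31, 18, 321] [ 0.3676 -0.1344  0.0169] [0.064 0.05  0.009]
 rim [288, 202, 26, 24, 272] [ 0.4743 -0.1133  0.022 ] [0.053 0.052 0.02 ]
 rim [338, 229, 37, 20, 224] [0.455  0.0083 0.022 ] [0.055 0.063 0.02 ]
 rim [427, 245, 18, 10, 84] [0.3846 0.1446 0.022 ] [0.021 0.031 0.02 ]
 rim [404, 272, 17, 17, 156] [0.47   0.1497 0.0219] [0.03 0.03 0.02]
 rim [473, 288, 26, 23, 261] [0.4258 0.276  0.0219] [0.04  0.042 0.02 ]
 rim [491, 323, 13, 6, 18] [0.4629 0.3191 0.0274] [0.022 0.012 0.009]
 rim [486, 329, 72, 76, 1250] [0.4769 0.3796 0.0222] [0.105 0.141 0.02 ]
 rack 642.57373046875 -40.08039855957031 (95.22381591796875, 336.2817687988281) 4.436079025268555 0.016170049024502205
```

View pics/crop1.png

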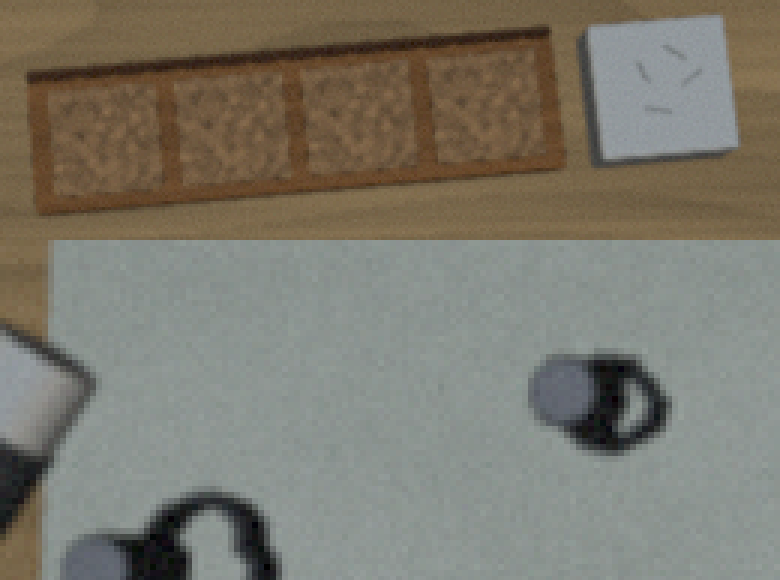

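The crop shows pad centres at (105,138), (232,130), (358,115), (487,106) for pads 4, 3, 2 and 1, with a thin dark rail along the far side of the rack. I'll check this geometry and pick up the first punch, the smallest.

```bash
cat >> meas.py <<'E'
Q=[0,.70710678,.70710678,0]; H=.225
P=dict(b=(.4693,.1495),a=(.4742,-.1125),d=(.4226,.277),c=(.4425,-.2755))
def pick(m,n,g=.063):
    x,y=P[n]
    m.command_gripper(.05)
    m.line_to([x,y,.13],speed=.2); m.line_to([x,y,g],speed=.08)
    m.command_gripper(0.0,60); w=m.read_grip_width(); f=m.read_contact_force()
    m.line_to([x,y,g+.02],speed=.05); m.line_to([x,y,H],speed=.2)
    print(n,"width",w,m.read_grip_width(),"grip",m.read_grasp_force(),f,m.read_contact_force(),m.read_clock())
E
python3 - <<'E'
from meas import *
from rig import manip
f=np.load("pics/top.npz"); K,T=f["K"],f["camera_from_world"]
C=np.array([ray(K,T,245+(x+.5)/3-.5,135+(y+.5)/3-.5,.018)[:2] for x,y in[(487,106),(358.5,115.5),(232,130),(105.5,138)]])
print(C.round(4).tolist(),np.diff(C,axis=0).round(4).tolist())
d=C[3]-C[0]; d/=np.linalg.norm(d); F=C.mean(0)+np.outer([-.12,-.04,.04,.12],d); print(F.round(4).tolist())
W=cloud(f["im"],f["d"],K,T); print("column z up the rack",[(W[v,345]*1000).round().tolist() for v in range(150,202,3)])
np.save("pads.npy",F)
x,y=P["b"]; manip.goto([x,y,H],Q); print(manip.read_q().round(2),manip.read_tool_pos())
im,dd=manip.capture("wrist"); cv2.imwrite("pics/w0.png",im[...,::-1])
E
```

```text
[[0.6478, -0.1599], [0.6427, -0.0792], [0.6344, 0.0003], [0.6303, 0.0797]] [[-0.0051, 0.0808], [-0.0083, 0.0795], [-0.0041, 0.0794]]
[[0.6475, -0.1594], [0.6417, -0.0797], [0.6359, 0.0001], [0.63, 0.0799]]
column z up the rack [[694.0, -45.0, -3.0], [684.0, -44.0, 10.0], [678.0, -44.0, 12.0], [670.0, -44.0, 19.0], [665.0, -44.0, 17.0], [660.0, -44.0, 13.0], [655.0, -44.0, 13.0], [647.0, -43.0, 18.0], [643.0, -43.0, 13.0], [636.0, -43.0, 16.0], [631.0, -43.0, 13.0], [625.0, -43.0, 15.0], [620.0, -43.0, 14.0], [613.0, -43.0, 17.0], [608.0, -43.0, 16.0], [601.0, -42.0, 18.0], [597.0, -43.0, 11.0], [594.0, -43.0, -1.0]]
[ 0.21 -0.16  1.79  0.    1.51  0.2 ] [0.46919154 0.15025028 0.22507002]
```

View pics/w0.png

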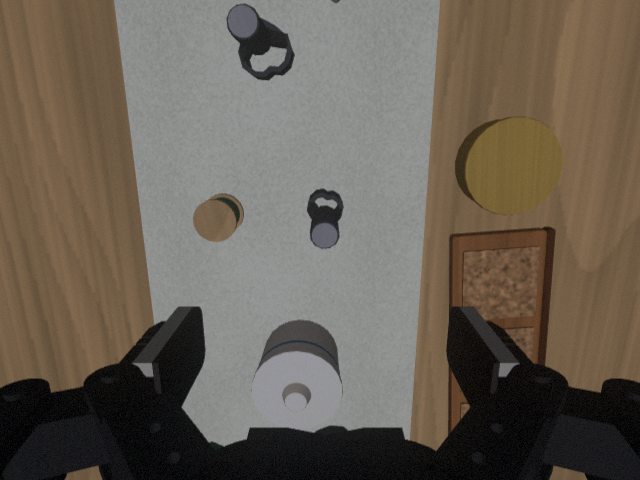

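The wrist view shows punch_b between the fingers, shank top at (324,234) and rim centre near (325,203). The cup at (297,385) is clear of the finger line. I'll check that projection and then pick it up.

```bash
python3 - <<'E'
from meas import *
from rig import manip
c=manip.calibration("wrist"); K,T=c["K"],c["camera_from_world"]
print("b top now",ray(K,T,324,234,.105).round(4),"pad4 corners",ray(K,T,463,251,.018).round(4),ray(K,T,537,246,.018).round(4))
pick(manip,"b")
F=np.load("pads.npy"); manip.line_to([*F[0],H],speed=.25)
im,d=manip.capture("wrist"); c=manip.calibration("wrist"); np.savez("pics/w1.npz",im=im,d=d,**c); cv2.imwrite("pics/w1.png",im[...,::-1])
print(manip.read_tool_pos(),manip.read_clock())
print([px(c["K"],c["camera_from_world"],[*p,.018]).round(1).tolist() for p in F])
E
```

```text
b top now [0.4684 0.1502 0.105 ] pad4 corners [0.5926 0.1116 0.018 ] [0.6581 0.1165 0.018 ]
b width 0.0189023527091779 0.018674233715712606 grip 58.466811776161194 [ 0.5212662  -0.38197418  3.66290693] [-0.36625834 -0.68735979 -2.04224601] 5.95
[ 0.64731263 -0.15849025  0.22507457] 7.575
[[325.5, 209.2], [318.5, 113.1], [310.5, 3.7], [301.4, -122.1]]
```

View pics/w1.png

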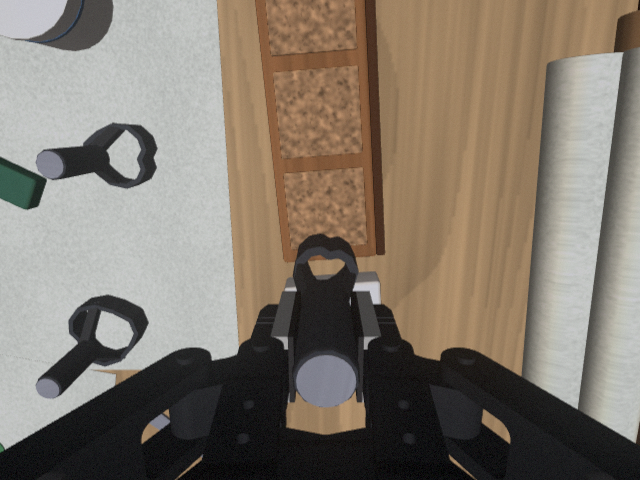

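Pads 1 and 2 in the wrist view have centres at about (327,210) and (318,112). These match the projected (325.5,209) and (318.5,113) to within 1 mm. The punch hangs upright, so I'll place it.

```bash
cat >> meas.py <<'E'
def place(m,i,g=.063):
    x,y=np.load("pads.npy")[i]; z=.018+g
    m.line_to([x,y,H],speed=.25); m.line_to([x,y,z+.012],speed=.15); m.wait(.2)
    hit=m.line_to([x,y,z-.004],speed=.015,guard=5)
    print("pad",i+1,"hit",hit,m.read_tool_pos().round(4),m.read_contact_force().round(1))
    m.command_gripper(.032); m.wait(.1); m.command_gripper(.05)
    m.line_to([x,y,z+.06],speed=.12); m.line_to([x,y,H],speed=.25)
    print(m.read_clock())
E
python3 - <<'E'
from meas import *
from rig import manip
place(manip,0)
x,y=P["d"]; manip.line_to([*np.load("pads.npy")[3],H],speed=.3); manip.line_to([x,y,H],speed=.3); manip.wait(.2)
c=manip.calibration("wrist"); im,d=manip.capture("wrist"); cv2.imwrite("pics/w2.png",im[...,::-1])
print(px(c["K"],c["camera_from_world"],[x,y,.105]),manip.read_clock())
im,d=manip.capture("top"); cv2.imwrite("pics/t2.png",cv2.resize(im[120:320,120:520],(800,400),interpolation=3)[...,::-1])
E
```

```text
pad 1 hit True [ 0.6475 -0.1594  0.0817] [-0.5  0.1  4.6]
11.6417
[324.31285614 232.59071451] 13.9417
```

View pics/w2.png

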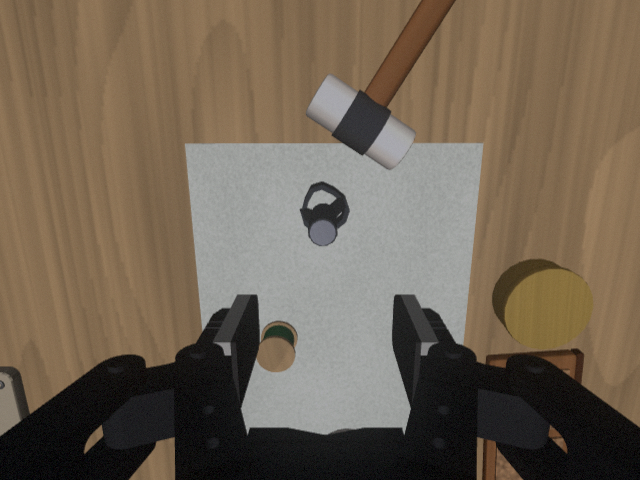

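View pics/t2.png

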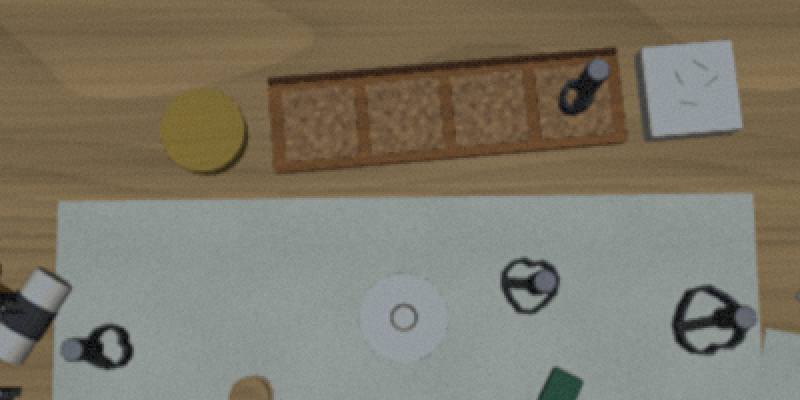

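Punch_b stands in the middle of pad_1, with its rim at (575,97). Punch_d's shank top is at (322,232), against a prediction of (324,233). I'll carry on with d, a and c, stopping if a grip is bad.

```bash
python3 - <<'E'
from meas import *
from rig import manip
for n,i in(("d",1),("a",2),("c",3)):
    x,y=P[n]; manip.line_to([x,y,H],speed=.3); pick(manip,n)
    if not .016<manip.read_grip_width()<.023: print("bad grip"); break
    place(manip,i)
else:
    manip.line_to([.45,.25,.3],speed=.3); manip.wait(.3)
    W={}
    for n in("top","scene"):
        im,d=manip.capture(n); cv2.imwrite(f"pics/{n}3.png",im[...,::-1]); c=manip.calibration(n); w=cloud(im,d,c["K"],c["camera_from_world"])
        for lo,hi,l in((.115,.14,"tops"),(.03,.047,"rims")):
            m=(w[...,0]>.56)&(w[...,0]<.72)&(abs(w[...,1])<.25)&(w[...,2]>lo)&(w[...,2]<hi)
            k,L,s,_=cv2.connectedComponentsWithStats(m.astype(np.uint8))
            for j in range(1,k):
                if s[j,4]>15: q=w[L==j]; print(n,l,s[j,4],((q.max(0)+q.min(0))/2).round(4),np.ptp(q,axis=0).round(3))
    print(np.load("pads.npy").round(4).tolist(),manip.read_clock())
E
```

```text
d width 0.018654444771073458 0.01870222177218234 grip 58.51447105407715 [ 0.3463912  -0.49741793  2.89767893] [ 0.04606826 -1.15023494 -2.405782  ] 17.8583
pad 2 hit True [ 0.6416 -0.0796  0.0816] [-0.8 -0.1  4.8]
23.5083
a width 0.01886831638733705 0.018875916175812753 grip 58.59405040740967 [0.31345964 0.73905055 2.28500407] [-0.37253603 -0.19837767 -2.64733554] 27.8417
pad 3 hit True [6.358e-01 2.000e-04 8.160e-02] [-0.6  0.2  5.8]
32.6083
c width 0.01881146991814995 0.018497402666029946 grip 58.55895280838013 [-1.71488506  0.19373546  3.98441677] [-0.08959671  1.2874928  -2.27183852] 37.5
pad 4 hit True [0.6299 0.0799 0.0817] [-0.3 -0.6  4.9]
43.075
top tops 123 [ 0.6468 -0.1585  0.122 ] [0.02  0.019 0.013]
top tops 122 [ 0.6411 -0.0788  0.1214] [0.019 0.019 0.012]
top tops 122 [6.354e-01 6.000e-04 1.209e-01] [0.019 0.018 0.012]
top tops 122 [0.6296 0.08   0.1217] [0.02  0.018 0.012]
top rims 407 [ 0.6539 -0.2359  0.0323] [0.085 0.028 0.005]
top rims 96 [ 0.6469 -0.1575  0.038 ] [0.032 0.029 0.016]
top rims 217 [6.354e-01 5.000e-04 3.850e-02] [0.052 0.052 0.017]
top rims 149 [ 0.
[... 322 characters left out ...]
] [0.019 0.019 0.011]
scene tops 125 [0.6293 0.0792 0.1205] [0.02  0.019 0.011]
scene rims 38 [ 0.6367 -0.2386  0.0316] [0.024 0.023 0.003]
scene rims 36 [ 0.6677 -0.2376  0.0312] [0.024 0.025 0.002]
scene rims 16 [ 0.6597 -0.2326  0.0318] [0.014 0.012 0.003]
scene rims 23 [ 0.6882 -0.2335  0.0312] [0.014 0.023 0.002]
scene rims 147 [ 0.6481 -0.1573  0.0383] [0.031 0.029 0.016]
scene rims 208 [ 0.6433 -0.0803  0.0384] [0.041 0.042 0.017]
scene rims 296 [ 0.6358 -0.0013  0.0384] [0.053 0.054 0.017]
scene rims 392 [0.6285 0.0769 0.0385] [0.064 0.064 0.017]
scene rims 1598 [0.6209 0.187  0.0341] [0.079 0.078 0.008]
[[0.6475, -0.1594], [0.6417, -0.0797], [0.6359, 0.0001], [0.63, 0.0799]] 44.4917
```

```bash
python3 - <<'E'
import cv2
cv2.imwrite("pics/t3c.png",cv2.resize(cv2.imread("pics/top3.png")[120:320,120:520],(800,400),interpolation=3))
E
```

```text
(no output)
```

View pics/t3c.png

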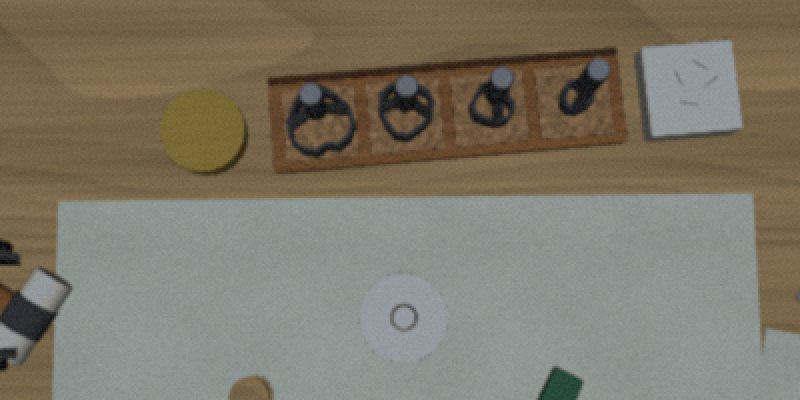

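View pics/scene3.png

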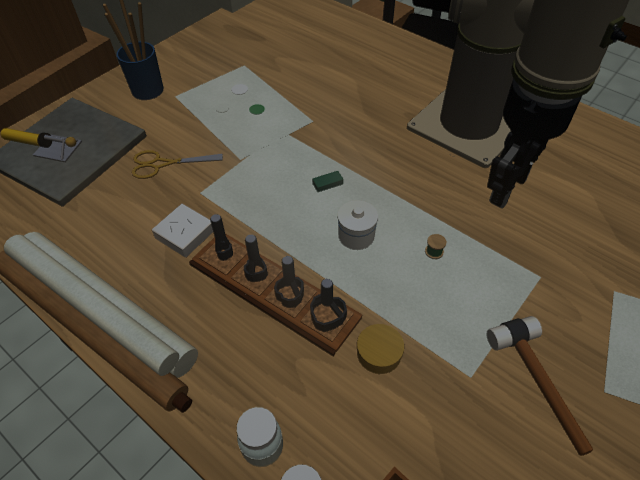

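Both views show the four punches upright and in order, smallest on the pad by the block at (598,70) and largest at (310,95) in the crop. Each is within about 1–2 mm of its pad's centre. The cup has not moved from (403,317).

```bash
python3 -c "
from rig import manip
print(manip.sign_off())"
```

```text
the job is handed in; nothing more can be done
None
```

The job is handed in at about 44 s: all four punches stand upright and centred to within about 2 mm (largest rim about 3 mm by camera), smallest by the white block to largest farthest from it, and the cup is unmoved.

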